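# Clamp a log in the bandsaw sled and start its lock nut

## Robot

A 6-joint arm with a two-finger parallel gripper is mounted at the origin on the work surface. World frame = base frame: x ahead of the robot, y to its left, z up, the work surface at z = 0. Lengths are in m, angles in rad, forces in N, time in s.
With the tool pointing down it reaches from about 0.35 to 0.95 m from the base axis. Payload 17.4 kg.
Tool frame: the origin (TCP) lies midway between the tips of the shut fingers; the grasp point (between the pads) lies 19 mm behind it (bot.grasp_offset is the distance from the TCP to the grasp point, in m); y points along the fingers, z is the direction in which the jaws open and shut, and the axes are right-handed (so a half turn about y gives the same grasp; the last joint's range is limited). The gripper opens to 93 mm and grips with 3 to 60 N. Pads are 15 mm wide; open, the fingers measure 128 mm over their backs; the gripper's body (75 mm by 188 mm) begins 65 mm behind the grasp point.
Start: joints at [1.19, 0.116, 1.442, -0, 1.584, -0.038], TCP at [0.227, 0.636, 0.219] pointing down, gripper open.
Joint ranges: [-2.83, 2.83], [-0.83, 2.19], [0.07, 2.5], [-1.14, 4.28], [0.01, 3], [-2.97, 2.97]. Speed limits (rad/s): [1.89, 1.89, 2.22, 3.14, 3.14, 3.14].

## Interface

Orientations are given as a rotation vector (axis times angle).
In Python, from station import bot gives the robot as it stands.
- The arm moves only by the tool drive_tool, never from a script. Its argument "moves" is a list that holds one entry, the list of rows, each a list of 7 numbers: the shift along the world's x, y, z in cm, then the turn, a rotation vector about the world's x, y, z in rad, then the closure, from 0 (fully open) to 1 (shut). In form: [[[dx, dy, dz, rx, ry, rz, jaw], ...]]. A call has 1 to 8 rows; each row is the pose to reach, as a shift and turn from the pose commanded when the call began; what a row does not reach only later rows make up. A row lasts 1/8 s, in which the tool goes at most 62.5 mm and 10.7 degrees, less where a joint would pass 70% of its speed; a pose out of reach is approached as far as the arm can. A call with a gripper value outside its range is refused whole. The fingers move at their own pace and stop on an object; "grip_force" is the grip in N (left out, the last holds). Time passes only in rows, so rows that repeat a pose let the fingers close. It gives the time, the measured TCP pose, the force and the opening at its end, in the units of the state.
- bot.observe(): the state, without advancing time (a new reading comes with each control period).
- bot.camera(name): name is "scene" or "top"; returns a dict with "color" (400x640x3 uint8, red, green, blue), "mtx" (3x3 intrinsics, pixels), "origin" and "orientation" of the camera in the world. Camera axes: x right, y up, looking along -z (the intrinsics and any distortion apply to the point x, -y, -z); pixel columns grow to the right and rows downward; lengths in m; the calibration is good to about 2 mm. A picture is of the moment at which its call begins. There is no depth.
- bot.job_done(): hands the job in, once; it reports no verdict.
The state is a dict: "time": time; "qpos": joint angles; "joint_velocities": joint speeds; "tau": joint torques, N m; "position": TCP position; "orientation": TCP orientation; "ft_force": force on the tool from outside, world axes, zero at the start; "moment": the same for the moment, N m; "gripper_width": finger opening in m.
Only numpy, scipy, OpenCV 4.12 (cv2) and the standard library are available. Lean on these libraries where they do the work, as an engineer would, in place of code of your own. Each camera call takes 0.05 s, during which the arm holds its last target.

## Task

Clamp the log in the sawing sled: wind the red-knobbed handwheel clockwise until the jaw touches the log. Then set the big flange nut, flange down, squarely on the crest of the sled's threaded stud, back it off (turn it anticlockwise) until it drops into the thread, and screw it down clockwise until its flange sits flat on the green slide plate. Let go with the jaw still against the log, and do not disturb the hammer, brush and glue bottle.

Things in the scene. Friction and masses are not known exactly. Their poses are not given: they have to be found in the camera images.
- handwheel (a joint): Handwheel with a vertical axis, a black disc 116 mm across and 10 mm thick (its top 55 mm above the table), at the right-hand end of the sled. Value in rad, 0 to 4.167, growing as it turns clockwise seen from above. It drives the jaw: 12 mm of jaw travel per rad. It stays where it is left; turning needs about 3 N at the knob.
- wheel_axis (a point): Point on the handwheel's axis at the height of the knob's middle (88 mm above the table). It belongs to the sled: x and y axes are the sled's (y = the way the jaw advances).
- wheel_knob (a point): Middle of the upright red knob on the handwheel: a cylinder 24 mm in diameter, 44 mm tall (62 to 106 mm above the table), 46 mm from the wheel's axis. It spins freely on its own pin, so a gripper that holds it can keep its own orientation while it carries the knob round a circle.
- jaw (a joint): Travel of the green slide plate with its wood-faced jaw along the sled's +y, in m: 0 fully back, 0.050 when the jaw's face touches the log (hard end).
- jaw_face (a point): Centre of the jaw's wooden face (105 mm wide, 75 mm tall), which looks along the sled's +y.
- log_end (a point): Centre of the sawn end of the log that the jaw must touch. The log, 110 mm in diameter and 120 mm long, is fixed on the sled along its y axis; its top is 139 mm above the table, the jaw's top 112 mm.
- stud_crest (a point): On the axis of the fixed vertical steel stud at its thread's crest: 57 mm above the table, 20 mm above the green slide plate in whose slot it stands. Axes are the sled's, z up. Thread 40 mm in diameter, right-handed, three starts. Seen from above, its drop-in gaps, 40 degrees wide, are centred at 0, 120 and 240 degrees anticlockwise from +x.
- stud_gap (a point): Crest-height point over the gap at 0 degrees, 16.5 mm out. Clockwise of each gap is a level crest, -20 to -92 degrees from gap centre, then a tooth 5 mm high and 8 degrees wide: it stops a nut turning clockwise on the crest or backing off past the next gap. A nut pin can rest from -25 to -80 degrees, best at -50. Backed off to 0 the nut can drop about 9 mm (if gripped, it must be lowered).
- stud_tip (a point): Centre of the top of the stud's plain nose, 21 mm above the crest: 25 mm in diameter, its last 8 mm tapered to 18 mm. Three yellow lines on it point at the gaps. From a gap, a nut turned clockwise goes down 6 mm per rad with about 1.5 mm of axial play; its flange meets the slide plate about 60 degrees clockwise of the gap's centre and goes tight at about 75 degrees.
- nut_mid (a point): Centre of the loose aluminium flange nut, 25 mm above its underside; z up along its axis. Hexagon 60 mm across flats, 6 to 50 mm above the underside, flats facing 0, 60, 120 ... degrees from its +x; flange 80 mm in diameter, 6 mm thick; 0.35 kg. This point is 20 mm above the crest point when the nut rests on the crest, 11 mm dropped in, 5 mm with its flange on the plate.
- nut_pin (a point): Inner end of one of three level pins, 6 mm thick, inside the nut's bore (44 mm): at 0, 120 and 240 degrees from the nut's +x, their inner ends 14.5 mm from its axis, their lower sides 5 mm above its underside. Yellow marks on the nut's top rim show where the pins are. These pins run in the stud's thread.
- hammer: Bystander: hammer, 300 mm long, lying on the near right; leave it alone.
- bench_brush: Bystander: bench brush, 200 mm long, lying at the far right; leave it alone.
- glue: Bystander: glue bottle 60 mm in diameter, 170 mm tall, standing on the left; leave it alone.
There are look-alikes about, which are no part of the job. Of the things like the part that bears nut_mid, leave any that is black or blue; of the rest the larger one is meant.

How it is judged:
On the way, in this order (a step that is already met when the one before it is completed fails the run):
1. the jaw touches the log (value of joint jaw above 0.0484 m), for 0.2 s.
2. the nut rests level on the stud's crest, not yet in the thread (z of nut_mid in the frame of stud_crest between 0.017 and 0.0235 m and horizontal distance between nut_mid and stud_crest below 0.005 m and angle between nut_mid's own z axis and vertical below 0.1 rad and contact force between nut and sled above 0.5 N), for 0.2 s.
3. the nut has dropped into the thread (z of nut_mid in the frame of stud_crest below 0.0145 m and horizontal distance between nut_mid and stud_crest below 0.005 m and angle between nut_mid's own z axis and vertical below 0.1 rad), for 0.1 s.
4. the nut is screwed down to the slide plate (z of nut_mid in the frame of stud_crest below 0.0065 m and horizontal distance between nut_mid and stud_crest below 0.005 m and angle between nut_mid's own z axis and vertical below 0.06 rad), for 0.2 s.
At the end, for the whole second after the job is handed in: The jaw is within 1.6 mm of the log; the nut is level (within 0.06 rad), on the stud's axis (within 5 mm) and screwed down to within about 1.5 mm of the slide plate, and at rest (all of step 4 and value of joint jaw above 0.0484 m and linear speed of nut below 0.02 m/s); the robot touches nothing.
It fails at once if the hammer, brush or bottle is moved more than 20 mm (distance of any of hammer, bench_brush, glue from where it was at the start of the episode above 0.02 m).
It also fails if it takes over 58 s, if anything falls off the work surface, if the arm or the gripper's body presses on something with over 40 N, if the wrist force passes 120 N, or if a joint passes its speed limit or range.

## Working session

There is one attempt and no reset: what is moved stays moved. The work goes in short steps, Python scripts to look and compute and a tool call to move; the robot and the scene stay as the last step left them, time stands still between calls to the robot, and variables do not carry over. Pictures are saved under pics/ and viewed, and the job is handed in when it is done.

Besides the shell and the picture viewer there is one more tool, called after "Emit:" as name(argument=value, ...) on one line, values as JSON. drive_tool: Moves the arm, as the interface text tells. Its arguments: {"type":"object","properties":{"moves":{"type":"array"},"grip_force":{"type":"number"}},"required":["moves"]}

```bash
mkdir -p pics; ls
python3 - <<'E'
from station import bot
import cv2,numpy as np
for n in("scene","top"):
    c=bot.camera(n); cv2.imwrite(f"pics/{n}0.png",c["color"][:,:,::-1]); print(n,c["mtx"],c["origin"],c["orientation"],[k for k in c])
print(bot.observe(), bot.grasp_offset)
E
```

```text
pics
scene [[488.20308414   0.         319.36135474]
 [  0.         488.20308414 205.75543416]
 [  0.           0.           1.        ]] [ 1.17490811 -0.68728644  0.70020271] [0.94462975 0.41975034 0.73012503] ['color', 'mtx', 'origin', 'orientation']
top [[455.41889554   0.         318.56060471]
 [  0.         455.41889554 195.41717924]
 [  0.           0.           1.        ]] [ 0.29390846 -0.02960205  1.15422957] [ 0.15599346 -0.13846623 -1.57600679] ['color', 'mtx', 'origin', 'orientation']
{'time': 0.1, 'qpos': array([ 1.19018858e+00,  1.16458352e-01,  1.44214897e+00,  4.39805800e-05,
        1.58397040e+00, -3.78248167e-02]), 'joint_velocities': array([ 0.00145326, -0.00051723, -0.00085118, -0.00250208,  0.00189672,
        0.00254495]), 'tau': array([ 2.09360427e-03, -7.22906327e+01, -6.23863864e+01,  7.83422822e-02,
        2.27385876e-02, -9.36158244e-05]), 'position': array([0.22682813, 0.63558293, 0.21799602]), 'orientation': array([-1.55496463,  0.26921279, -0.26882223]), 'ft_force': array([ 0.58686665,  0.05091083, -0.75191198]), 'moment': array([-0.01414191,  0.0080203 ,  0.03401901]), 'gripper_width': 0.09316714414460375} 0.0188
```

View pics/scene0.png

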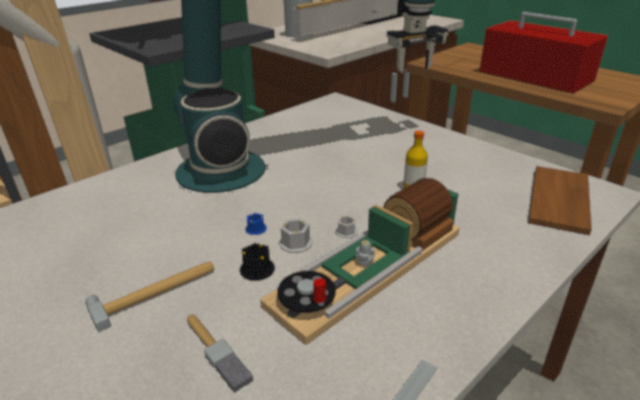

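View pics/top0.png

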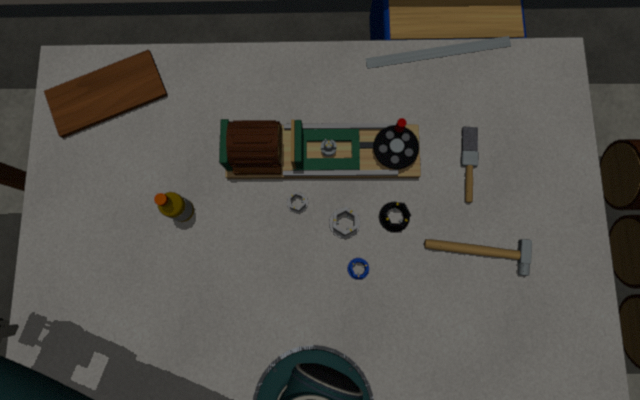

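Candidates in the top view: large aluminium nut (344,223), small aluminium nut (298,203), black nut (395,216), blue nut (358,268). The larger non-black, non-blue one at (344,223) fits. I'll confirm it in a crop and measure.

```bash
cat > h.py <<'E'
import numpy as np,cv2
from scipy.spatial.transform import Rotation as R
def ray(c,u,v):
    d=np.linalg.inv(c["mtx"])@np.array([u,v,1.]); d=d*[1,-1,-1]
    return np.array(c["origin"]),R.from_rotvec(c["orientation"]).apply(d)
def onz(c,u,v,z):
    o,d=ray(c,u,v); return o+d*(z-o[2])/d[2]
def proj(c,p):
    q=R.from_rotvec(c["orientation"]).inv().apply(np.array(p)-c["origin"])*[1,-1,-1]
    w=c["mtx"]@q; return w[:2]/w[2]
def tri(c1,p1,c2,p2):
    o1,d1=ray(c1,*p1);o2,d2=ray(c2,*p2)
    A=np.array([d1,-d2]).T; t=np.linalg.lstsq(A,o2-o1,rcond=None)[0]
    a=o1+t[0]*d1;b=o2+t[1]*d2; return (a+b)/2,np.linalg.norm(a-b)
E
python3 - <<'E'
from station import bot
from h import *
t=bot.camera("top");s=bot.camera("scene")
def crop(c,x,y,w,h,k): return cv2.resize(c["color"][y:y+h,x:x+w,::-1],None,fx=k,fy=k,interpolation=cv2.INTER_CUBIC)
cv2.imwrite("pics/c1.png",crop(t,310,110,120,140,4)[:, :])
cv2.imwrite("pics/c2.png",crop(t,215,110,110,75,7))
cv2.imwrite("pics/c3.png",crop(s,260,170,200,165,4)[:600])
hs=cv2.cvtColor(t["color"],cv2.COLOR_RGB2HSV)
E
```

```text
(no output)
```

View pics/c1.png

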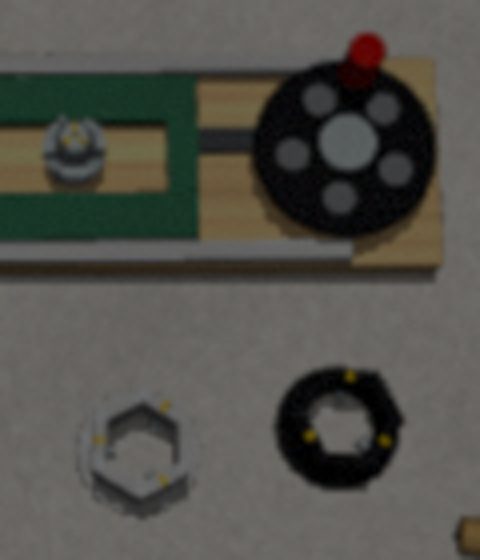

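View pics/c3.png

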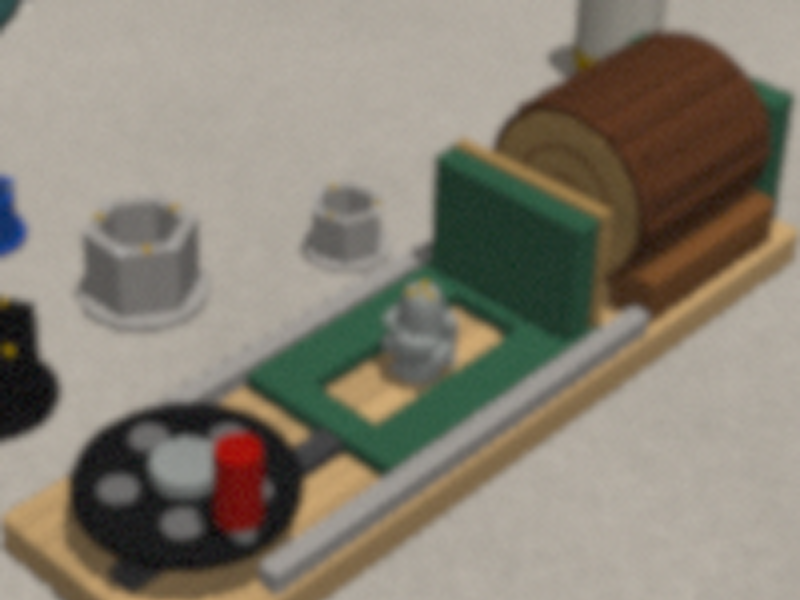

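Run:
```python
from station import bot
from h import *
t=bot.camera("top");s=bot.camera("scene")
def cents(m,box=None,amin=3):
    n,l,st,ce=cv2.connectedComponentsWithStats(m.astype(np.uint8))
    return [(ce[i].round(2),st[i]) for i in range(1,n) if st[i][4]>=amin]
for nm,c in(("top",t),("scene",s)):
    h=cv2.cvtColor(c["color"],cv2.COLOR_RGB2HSV); H,S,V=[h[...,i].astype(int) for i in range(3)]
    y=(H>15)&(H<35)&(S>110)&(V>60)
    for a,b in cents(y,amin=2):
        if 240<a[0]<430 and 110<a[1]<300 and b[4]<60: print(nm,"yel",a,b[4], onz(c,*a,.05).round(4), onz(c,*a,.078).round(4))
    r=((H<8)|(H>172))&(S>170)&(V>60)
    for a,b in cents(r,amin=15):
        if 240<a[0]<430 and 110<a[1]<310: print(nm,"red",a,b)
    k=(V<50)
    for a,b in cents(k,amin=200):
        if 240<a[0]<430 and 110<a[1]<310: print(nm,"black",a,b)
    g=(H>50)&(H<95)&(S>80)&(V>25)
    for a,b in cents(g,amin=100):
        if 200<a[0]<460 and 110<a[1]<280: print(nm,"green",a,b)
    w=(H>8)&(H<25)&(S>60)&(V>70)
    for a,b in cents(w,amin=100):
        if 200<a[0]<460 and 110<a[1]<330: print(nm,"wood",a,b)
```

```text
top yel [363. 130.] 3 [ 0.6706 -0.1324  0.05  ] [ 0.6611 -0.1298  0.078 ]
top yel [366.5 130. ] 2 [ 0.6705 -0.1412  0.05  ] [ 0.6609 -0.1384  0.078 ]
top yel [369.5 130. ] 2 [ 0.6704 -0.1488  0.05  ] [ 0.6608 -0.1458  0.078 ]
top yel [376.5 130. ] 4 [ 0.6701 -0.1665  0.05  ] [ 0.6606 -0.163   0.078 ]
top yel [282. 134.] 3 [0.6627 0.073  0.05  ] [0.6534 0.0704 0.078 ]
top yel [362.8 133.8] 5 [ 0.6606 -0.1316  0.05  ] [ 0.6513 -0.129   0.078 ]
top yel [369.6 133.7] 10 [ 0.6606 -0.1488  0.05  ] [ 0.6513 -0.1458  0.078 ]
top yel [375.75 133.5 ] 4 [ 0.6609 -0.1643  0.05  ] [ 0.6516 -0.1609  0.078 ]
top yel [309. 142.] 3 [0.6407 0.0047 0.05  ] [0.6319 0.0038 0.078 ]
top yel [315.5 142. ] 6 [ 0.6405 -0.0118  0.05  ] [ 0.6317 -0.0122  0.078 ]
top yel [282.33 147.83] 6 [0.6263 0.072  0.05  ] [0.6179 0.0694 0.078 ]
top yel [339.5 151.5] 4 [ 0.6149 -0.0719  0.05  ] [ 0.6067 -0.0708  0.078 ]
top yel [345.5 151.5] 2 [ 0.6147 -0.0869  0.05  ] [ 0.6066 -0.0855  0.078 ]
top yel [362.5 151. ] 4 [ 0.6155 -0.1296  0.05  ] [ 0.6073 -0.1271  0.078 ]
top yel [368.   150.75] 4 [ 0.6159 -0.1434  0.05  ] [ 0
[... 3906 characters left out ...]
75.  292.5] 2 [ 0.5904 -0.2629  0.05  ] [ 0.6156 -0.2812  0.078 ]
scene yel [361.5 299.5] 2 [ 0.722  -0.1574  0.05  ] [ 0.7415 -0.1803  0.078 ]
scene red [319.4  290.05] [313 278  13  25 260]
scene black [256.03 263.02] [241 245  33  35 837]
scene black [302.69 294.92] [279 272  57  44 957]
scene green [220.56 176.68] [ 177  154   87   37 1501]
scene green [374.15 246.9 ] [ 323  208   86   79 2386]
scene wood [417.11 151.19] [406 130  22  38 570]
scene wood [378.16 256.35] [ 261  178  199  166 5760]
scene wood [377.42 254.08] [370 247  15  17 106]
scene wood [353.16 266.81] [342 258  24  17 214]
scene wood [326.28 273.49] [315 266  23  17 146]
scene wood [200.23 329.92] [187 314  29  32 381]
```

View pics/c2.png

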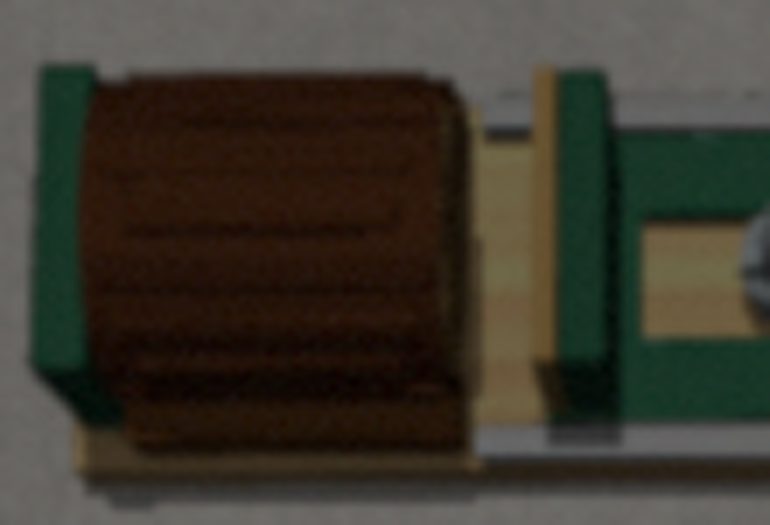

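Run:
```python
from station import bot
from h import *
t=bot.camera("top");s=bot.camera("scene")
def crop(c,x,y,w,h,k): return cv2.convertScaleAbs(cv2.resize(c["color"][y:y+h,x:x+w,::-1],None,fx=k,fy=k,interpolation=cv2.INTER_CUBIC),alpha=1.6 if c is t else 1.2)
cv2.imwrite("pics/d1.png",np.hstack([crop(t,310,130,40,36,10),crop(s,346,230,40,36,10)]))
def z(u,v): return onz(t,u,v,.04)
# long edges in top
g=cv2.cvtColor(t["color"],cv2.COLOR_RGB2GRAY)
for l,lab in zip(*[cv2.createLineSegmentDetector().detect(g)[i] for i in (0,1)]):
    x1,y1,x2,y2=l[0]
    if np.hypot(x2-x1,y2-y1)>35 and 215<x1<425 and 110<y1<190:
        a=onz(t,x1,y1,.04);b=onz(t,x2,y2,.04); d=b-a; d=d if abs(d[1])<abs(d[0]) else d*np.sign(d[1])
        print(l[0].round(1),np.degrees(np.arctan2(d[1],d[0])).round(2))
# wheel disc: dark low-sat connected mask
h=cv2.cvtColor(t["color"],cv2.COLOR_RGB2HSV)
roi=np.zeros(g.shape,np.uint8); roi[115:178,365:425]=1
m=((t["color"].max(2)<45)&(roi>0)).astype(np.uint8)
ys,xs=np.nonzero(m); print("disc",xs.min(),xs.max(),ys.min(),ys.max())
cn=max(cv2.findContours(m,cv2.RETR_EXTERNAL,cv2.CHAIN_APPROX_NONE)[0],key=len)
e=cv2.fitEllipse(cn); print("ell",e,onz(t,*e[0],.055).round(4))
P=onz(t,401.42,122.51,.106); print("knob top",P)
# scene hub
```

```text
[220.6 119.6 279.4 120.1] 88.62
[282.  129.4 282.1 175.6] -179.58
[281.9 174.9 396.9 173.9] 89.8
[218.5 163.  219.8 119.4] 0.15
[358.1 169.4 305.6 170.3] 90.34
[416.9 179.5 228.1 180.5] 89.63
[304.4 127.6 364.4 126.9] 89.89
[292.9 158.1 293.1 120.6] -0.19
[279.4 173.8 235.6 174.4] 90.12
disc 365 418 125 177
ell ((394.2734375, 147.09999084472656), (42.29087829589844, 49.481815338134766), 98.95381164550781) [ 0.6231 -0.2088  0.055 ]
knob top [ 0.66915582 -0.22016975  0.106     ]
```

View pics/d1.png

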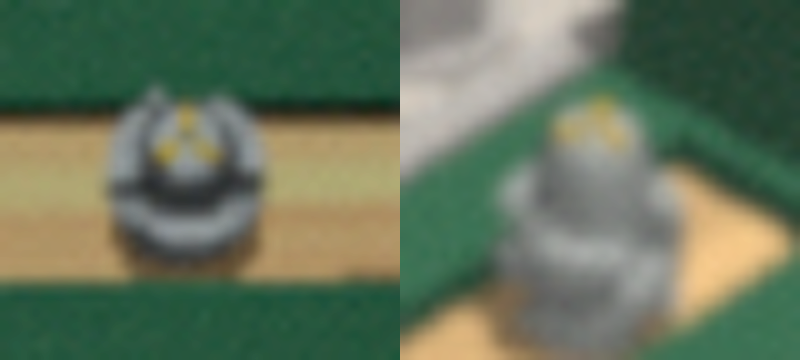

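Run:
```python
from station import bot
from h import *
t=bot.camera("top");s=bot.camera("scene")
def q(x,y,k,ox,oy): return ((x+.5)/k-.5+ox,(y+.5)/k-.5+oy)
st=q(187,141,10,310,130); ss=q(192,124,10,346,230)
print("stud tri",tri(t,st,s,ss), onz(t,*st,.078), onz(s,*ss,.078))
ht=q(348,142,4,310,110);hs=q(186,466,4,260,170)
print("hub tri",tri(t,ht,s,hs),onz(t,*ht,.06),onz(s,*hs,.06))
kt=q(367,50,4,310,110);ks=q(241,447,4,260,170)
print("knob tri",tri(t,kt,s,ks),onz(t,*kt,.106),onz(s,*ks,.106))
dt=q(343.5,148,4,310,110);print("disc",onz(t,*dt,.055))
# scene disc ellipse: extents in c3: x 70..300,y 403..568
ds=q(185,486,4,260,170);print("disc s",onz(s,*ds,.055))
# nut marks scene in c3
a=[onz(s,*q(*p,4,260,170),.05) for p in((100,217),(175,208),(148,250))]
a=np.array(a);c=a.mean(0);print("nut scene",c,np.hypot(*(a-c)[:,:2].T),np.degrees(np.arctan2(*(a-c)[:,1::-1].T)))
for n,p in(("flange bl",(0,0)),):pass
```

```text
stud tri (array([ 0.62721086, -0.04360204,  0.07735632]), np.float64(0.0002315040074499932)) [ 0.62709349 -0.04350871  0.078     ] [ 0.62772135 -0.04437531  0.078     ]
hub tri (array([ 0.62708148, -0.21405546,  0.05904565]), np.float64(0.000449079740400256)) [ 0.62664932 -0.21406903  0.06      ] [ 0.62802446 -0.21457454  0.06      ]
knob tri (array([ 0.67201236, -0.21998926,  0.10253831]), np.float64(0.0019522783647749154)) [ 0.67013104 -0.22010333  0.106     ] [ 0.67546361 -0.22187916  0.106     ]
disc [ 0.62430565 -0.21194294  0.055     ]
disc s [ 0.63408422 -0.22095325  0.055     ]
nut scene [ 0.44523634 -0.08413612  0.05      ] [0.02606142 0.02591889 0.02619968] [-152.92592474   87.6074058   -32.39004805]
```

Run:
```python
from station import bot
from h import *
t=bot.camera("top");s=bot.camera("scene")
o=bot.observe();M=R.from_rotvec(o["orientation"]).as_matrix();print(M.round(3));z=M[:,2];print("yaw of closing dir",np.degrees(np.arctan2(z[1],z[0])))
def q(x,y,k,ox,oy): return ((x+.5)/k-.5+ox,(y+.5)/k-.5+oy)
for a,b in(((166,407),(175,208)),((100,440),(100,217)),((163,481),(148,250))):
    print(tri(t,q(*a,4,310,110),s,q(*b,4,260,170)))
# log end / jaw
print("log end top edge",onz(t,281.8,150,.139),"jaw face top",onz(t,*q(535,100,7,215,110),.112),"jaw back",onz(t,*q(605,100,7,215,110),.112))
print("brush",onz(t,468,128,.02),onz(t,468,200,.02))
```

```text
[[ 0.942  0.     0.336]
 [-0.336  0.     0.942]
 [-0.    -1.     0.   ]]
yaw of closing dir 70.35971757900961
(array([ 0.465567  , -0.08833801,  0.07241356]), np.float64(0.020439951176884505))
(array([ 0.43002237, -0.07459991,  0.0471643 ]), np.float64(0.043638849889368655))
(array([ 0.42916785, -0.08515708,  0.02287476]), np.float64(0.028885558293363454))
log end top edge [0.59430278 0.0649845  0.139     ] jaw face top [0.66718066 0.04575743 0.112     ] jaw back [0.66685754 0.02171937 0.112     ]
brush [ 0.6826568  -0.40769699  0.02      ] [ 0.49282141 -0.3944053   0.02      ]
```

Emit:
drive_tool(moves=[[[22,-42.5,6,0,0,-0.6,0],[22,-42.5,6,0,0,-0.6,0],[22,-42.5,6,0,0,-0.6,0],[22,-42.5,6,0,0,-0.6,0],[22,-42.5,6,0,0,-0.6,0],[22,-42.5,6,0,0,-0.6,0],[22,-42.5,6,0,0,-0.6,0],[22,-42.5,6,0,0,-0.6,0]]], grip_force=25)

```text
time: 1.6
position: [0.4476, 0.2085, 0.2793]
orientation: [-1.442, 0.736, -0.737]
ft_force: [1.1, -0.0, -0.5]
gripper_width: 0.0929
```

Emit:
drive_tool(moves=[[[22.3,-42.8,-5,0,0,-0.63,0],[22.3,-42.8,-5,0,0,-0.63,0],[22.3,-42.8,-5,0,0,-0.63,0],[22.3,-42.8,-5,0,0,-0.63,0],[22.3,-42.8,-5,0,0,-0.63,0],[22.3,-42.8,-5,0,0,-0.63,0],[22.3,-42.8,-5,0,0,-0.63,0],[22.3,-42.8,-9,0,0,-0.63,0]]])

```text
time: 2.6
position: [0.6707, -0.2183, 0.1926]
orientation: [-1.206, 1.207, -1.215]
ft_force: [1.1, 0.6, -1.1]
gripper_width: 0.093
```

Emit:
drive_tool(moves=[[[0,-0.1,-5,0,0,0,0],[0,-0.1,-10,0,0,0,0],[0,-0.1,-12,0,0,0,0],[0,-0.1,-12,0,0,0,0]]])

```text
time: 3.1
position: [0.6688, -0.2163, 0.0703]
orientation: [-1.209, 1.212, -1.21]
ft_force: [0.1, 1.2, 0.8]
gripper_width: 0.0933
```

```bash
cat > snap.py <<'E'
import sys
from station import bot
from h import *
n,x,y,w,h,k,name=sys.argv[1],*map(int,sys.argv[2:7]),sys.argv[7]
c=bot.camera(n);cv2.imwrite(f"pics/{name}.png",cv2.convertScaleAbs(cv2.resize(c["color"][y:y+h,x:x+w,::-1],None,fx=k,fy=k,interpolation=cv2.INTER_CUBIC),alpha=1.3))
print(bot.observe()["position"],bot.observe()["ft_force"])
E
python3 snap.py scene 240 170 200 150 4 e1
```

```text
[ 0.66950075 -0.21649471  0.07211156] [-0.52472406 -0.42694145  1.15589865]
```

View pics/e1.png

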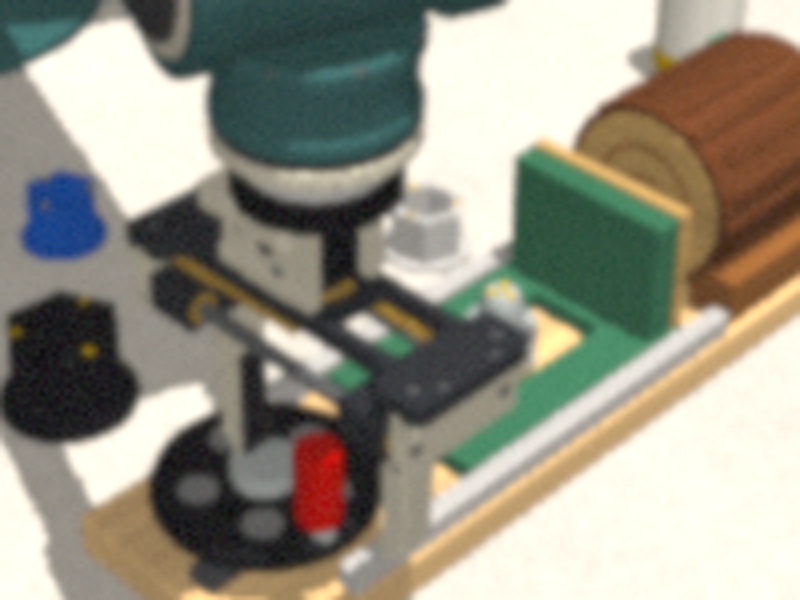

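The picture shows the fingers straddling the red knob (knob at crop (318,480)), with the right finger at (400,550). I'll nudge y and close.

Emit:
drive_tool(moves=[[[0.1,-0.3,0,0,0,0,0],[0.1,-0.3,0,0,0,0,1],[0.1,-0.3,0,0,0,0,1],[0.1,-0.3,0,0,0,0,1],[0.1,-0.3,0,0,0,0,1],[0.1,-0.3,0,0,0,0,1],[0.1,-0.3,0,0,0,0,1]]], grip_force=25)

```text
time: 4.03
position: [0.6699, -0.2194, 0.0705]
orientation: [-1.208, 1.211, -1.211]
ft_force: [-0.9, 1.1, -0.1]
gripper_width: 0.0377
```

Emit:
drive_tool(moves=[[[0,0,0,0,0,0,1],[0,0,0,0,0,0,1],[0,0,0,0,0,0,1],[0,0,0,0,0,0,1]]])

```text
time: 4.53
position: [0.672, -0.2196, 0.0708]
orientation: [-1.205, 1.206, -1.213]
ft_force: [19.8, -1.9, -7.9]
gripper_width: 0.0235
```

Emit:
drive_tool(moves=[[[0.2,0,0,0,0,0,1],[0.2,0,0,0,0,0,1]]])

```text
time: 4.78
position: [0.6722, -0.2196, 0.0707]
orientation: [-1.208, 1.21, -1.211]
ft_force: [3.2, -1.6, 0.0]
gripper_width: 0.0235
```

Emit:
drive_tool(moves=[[[-0.13,-0.63,0,0,0,0,1],[-0.34,-1.23,0,0,0,0,1],[-0.64,-1.8,0,0,0,0,1],[-1.01,-2.33,0,0,0,0,1],[-1.45,-2.79,0,0,0,0,1]]])

```text
time: 5.4
position: [0.6567, -0.247, 0.0707]
orientation: [-1.208, 1.212, -1.209]
ft_force: [-4.1, 10.6, 6.0]
gripper_width: 0.0238
```

Emit:
drive_tool(moves=[[[-0.57,-0.33,0,0,0,0,1],[-1.12,-0.65,0,0,0,0,1],[-1.71,-0.89,0,0,0,0,1],[-2.32,-1.05,0,0,0,0,1],[-2.95,-1.12,0,0,0,0,1]]])

```text
time: 6.02
position: [0.6277, -0.2579, 0.0706]
orientation: [-1.207, 1.211, -1.21]
ft_force: [3.9, 11.8, 3.4]
gripper_width: 0.0232
```

```bash
python3 snap.py scene 240 170 200 150 4 e2
```

```text
[ 0.62711446 -0.25785439  0.07066529] [-1.10263084 10.1301718   3.82666594]
```

View pics/e2.png

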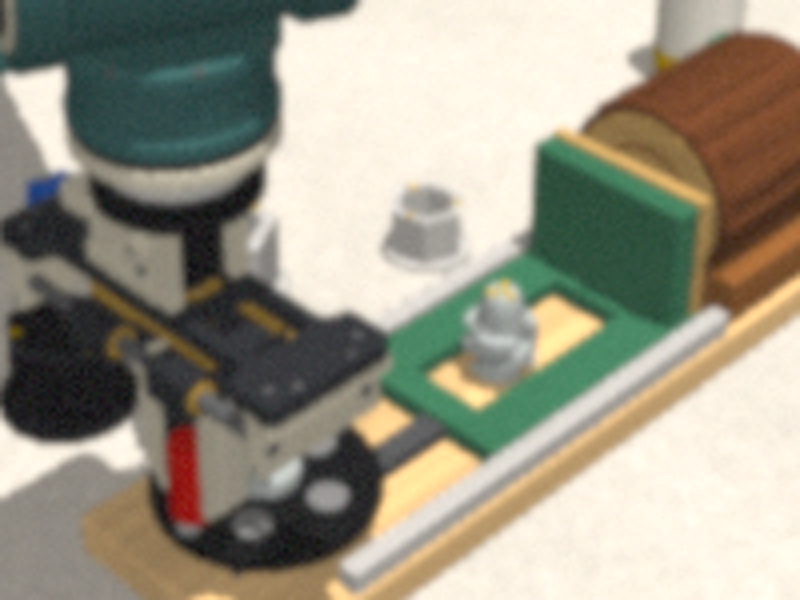

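Emit:
drive_tool(moves=[[[-0.64,0.12,0,0,0,0,1],[-1.27,0.22,0,0,0,0,1],[-1.89,0.42,0,0,0,0,1],[-2.47,0.69,0,0,0,0,1]]])

```text
time: 6.58
position: [0.6034, -0.2513, 0.0707]
orientation: [-1.207, 1.21, -1.211]
ft_force: [9.0, 8.1, -0.7]
gripper_width: 0.0239
```

```bash
python3 snap.py scene 340 160 120 100 6 e3
```

```text
[ 0.60283329 -0.25096351  0.07066829] [3.3476742  6.97293    1.24413575]
```

View pics/e3.png

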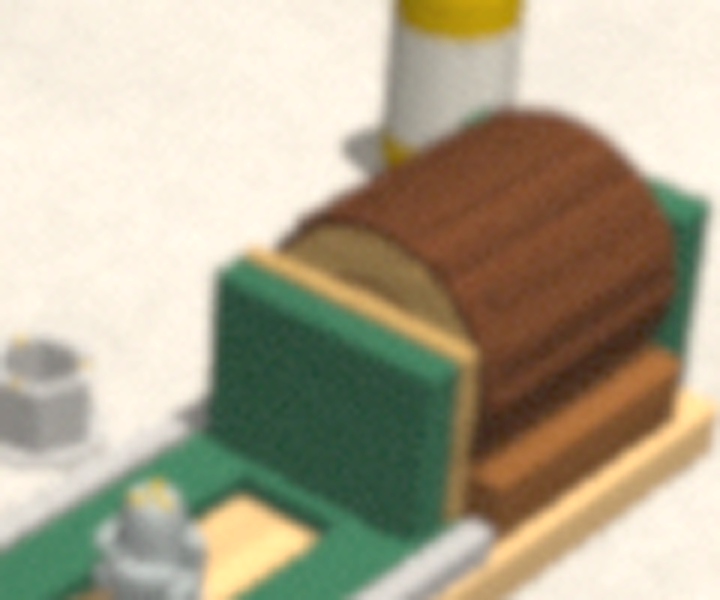

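Emit:
drive_tool(moves=[[[-0.5,0.4,0,0,0,0,1],[-0.97,0.84,0,0,0,0,1],[-0.97,0.84,0,0,0,0,1]]])

```text
time: 7.0
position: [0.5932, -0.243, 0.0707]
orientation: [-1.208, 1.211, -1.21]
ft_force: [1.7, 4.8, 1.7]
gripper_width: 0.0234
```

Emit:
drive_tool(moves=[[[-0.4,0.5,0,0,0,0,1],[-0.73,1.06,0,0,0,0,1],[-0.73,1.06,0,0,0,0,1]]])

```text
time: 7.38
position: [0.5873, -0.2337, 0.0707]
orientation: [-1.207, 1.207, -1.214]
ft_force: [16.7, -5.7, -7.9]
gripper_width: 0.0238
```

```bash
python3 snap.py scene 340 160 120 100 6 e4;python3 snap.py top 270 110 60 75 8 e4t
```

```text
[ 0.58725112 -0.23368138  0.070711  ] [16.88655992 -5.37624229 -5.85188714]
[ 0.58728826 -0.233659    0.07072874] [15.29980504 -5.04752045 -7.21960539]
```

View pics/e4.png

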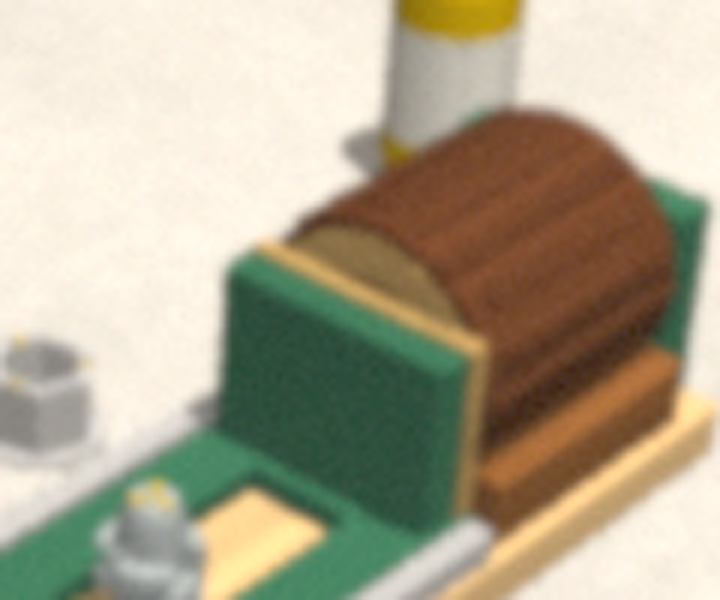

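View pics/e4t.png

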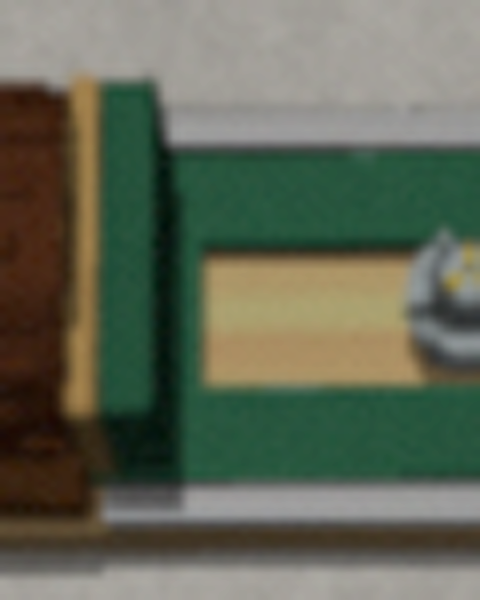

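Emit:
drive_tool(moves=[[[-0.05,0.2,0,0,0,0,1],[-0.1,0.4,0,0,0,0,1],[-0.1,0.4,0,0,0,0,1]]])

```text
time: 7.85
position: [0.5871, -0.2307, 0.0707]
orientation: [-1.207, 1.205, -1.217]
ft_force: [24.7, -15.2, -13.5]
gripper_width: 0.0237
```

Emit:
drive_tool(moves=[[[-0.05,0.3,0,0,0,0,1],[-0.05,0.3,0,0,0,0,1]]])

```text
time: 8.1
position: [0.587, -0.2245, 0.0708]
orientation: [-1.203, 1.207, -1.212]
ft_force: [23.6, 17.0, -6.1]
gripper_width: 0.018
```

Emit:
drive_tool(moves=[[[0,0,0,0,0,0,0],[0,0,0,0,0,0,0],[0,0,0,0,0,0,0]]])

```text
time: 8.48
position: [0.5843, -0.2261, 0.0705]
orientation: [-1.209, 1.211, -1.211]
ft_force: [0.4, -0.1, 0.3]
gripper_width: 0.0433
```

```bash
python3 snap.py scene 270 160 190 150 4 e5;python3 snap.py top 270 110 60 75 8 e5t
```

```text
[ 0.58440546 -0.22600077  0.07050164] [-0.2492034   0.33001354  0.35733288]
[ 0.58447494 -0.22595378  0.07054285] [-0.1902007   0.8385451   0.44896217]
```

View pics/e5.png

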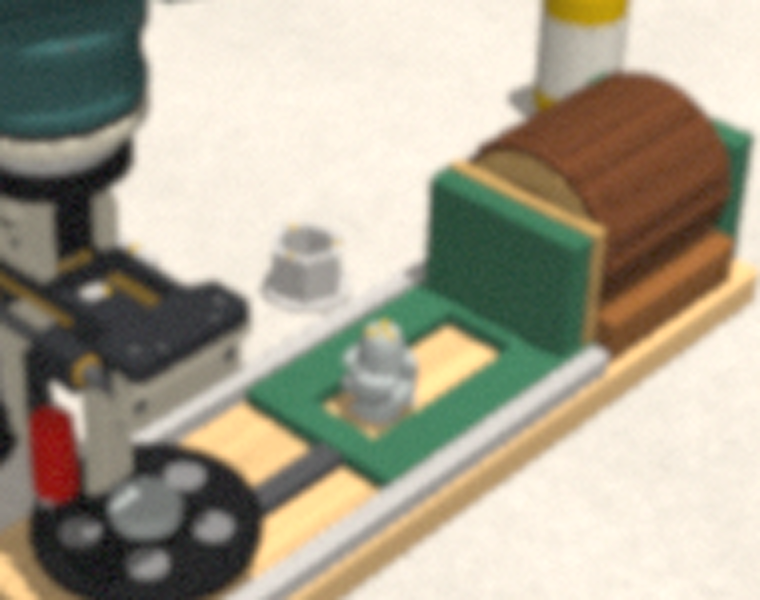

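View pics/e5t.png

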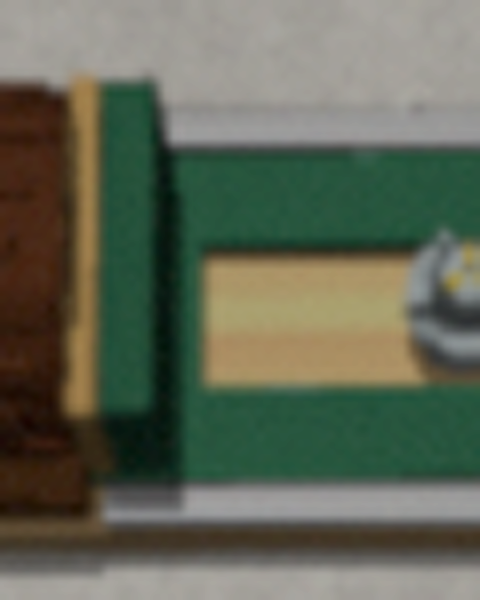

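Emit:
drive_tool(moves=[[[0.2,-0.5,0,0,0,0,0],[0.2,-0.5,0,0,0,-0.18,0],[0.2,-0.5,0,0,0,-0.36,0],[0.2,-0.5,0,0,0,-0.54,0],[0.2,-0.5,0,0,0,-0.72,0],[0.2,-0.5,0,0,0,-0.9,0],[0.2,-0.5,0,0,0,-1.08,0],[0.2,-0.5,0,0,0,-1.08,0.5]]])

```text
time: 9.57
position: [0.5868, -0.231, 0.0706]
orientation: [-0.487, 1.948, -1.948]
ft_force: [0.4, 0.3, 0.1]
gripper_width: 0.0867
```

Emit:
drive_tool(moves=[[[0,0,0,0,0,0,1],[0,0,0,0,0,0,1],[0,0,0,0,0,0,1],[0,0,0,0,0,0,1],[0,0,0,0,0,0,1],[0,0,0,0,0,0,1],[0,0,0,0,0,0,1]]], grip_force=30)

```text
time: 10.45
position: [0.5892, -0.2365, 0.071]
orientation: [-0.48, 1.934, -1.96]
ft_force: [29.1, -52.5, -23.0]
gripper_width: 0.0235
```

Emit:
drive_tool(moves=[[[0.12,-0.28,0,0,0,0,1],[0.22,-0.5,0,0,0,0,1],[0.22,-0.5,0,0,0,0,1]]])

```text
time: 10.82
position: [0.5896, -0.2373, 0.0708]
orientation: [-0.484, 1.945, -1.951]
ft_force: [5.9, -13.2, -4.0]
gripper_width: 0.0239
```

Emit:
drive_tool(moves=[[[0,0,0,0,0,0,0],[0,0,0,0,0,0,0],[0,0,0,0,0,0,0],[0,0,0,0,0,0,0],[0,0,6,0,0,0,0],[0,0,12,0,0,0,0],[0,0,15,0,0,0,0]]])

```text
time: 11.7
position: [0.5895, -0.2358, 0.2246]
orientation: [-0.483, 1.945, -1.949]
ft_force: [-0.1, 0.3, -0.0]
gripper_width: 0.0886
```

```bash
python3 snap.py scene 270 160 190 150 4 e6;python3 snap.py top 270 110 150 120 5 e6t
```

```text
[ 0.59004386 -0.2360093   0.22769238] [0.97937886 0.02692786 3.00155445]
[ 0.58991935 -0.23600403  0.22502038] [ 0.48934864 -0.64226042 -0.60790282]
```

View pics/e6.png

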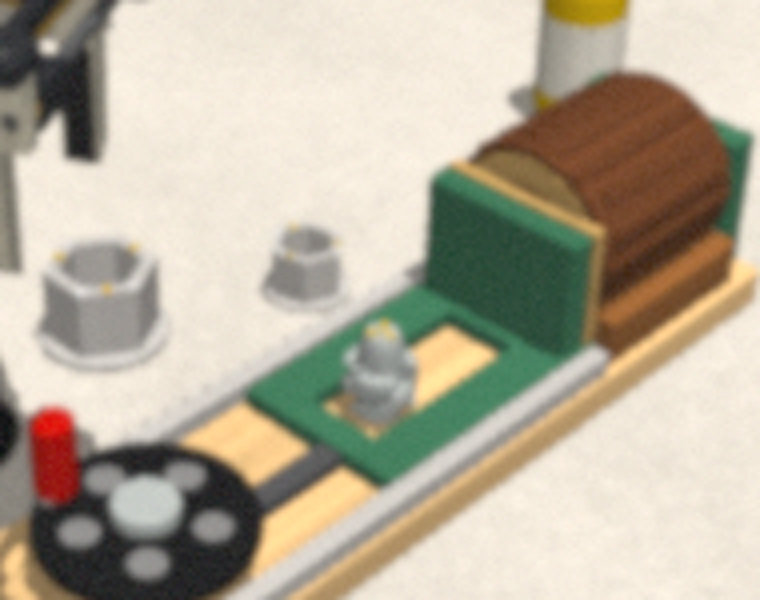

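View pics/e6t.png

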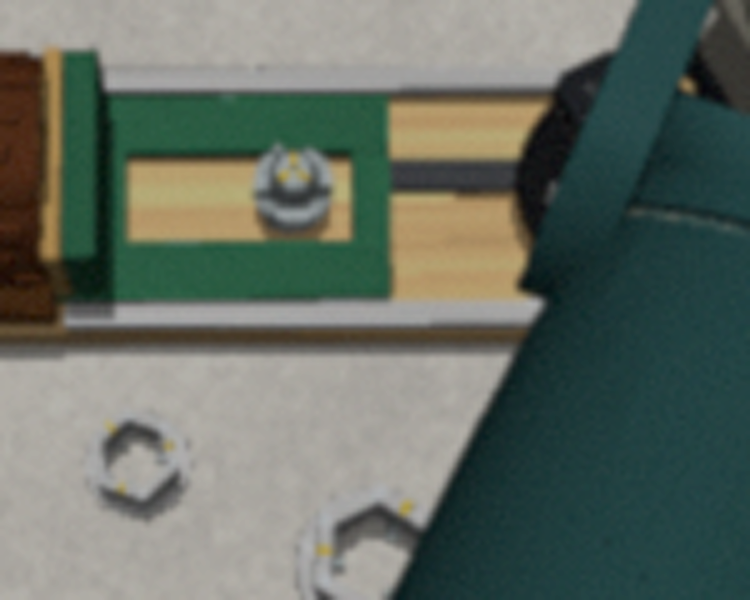

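Emit:
drive_tool(moves=[[[-4,4,0,0,0,0.18,0],[-8,8,-2,0,0,0.36,0],[-12,12,-4,0,0,0.54,0],[-14.8,15.3,-6,0,0,0.72,0],[-14.8,15.3,-8,0,0,0.9,0],[-14.8,15.3,-10,0,0,1.08,0],[-14.8,15.3,-11,0,0,1.26,0],[-14.8,15.3,-11,0,0,1.44,0]]])

```text
time: 12.8
position: [0.4401, -0.0824, 0.1087]
orientation: [-1.361, 0.939, -0.935]
ft_force: [0.5, 0.1, 0.5]
gripper_width: 0.0929
```

Emit:
drive_tool(moves=[[[0,0,0,0,0,0.14,0],[0,0,0,0,0,0.14,0]]])

```text
time: 13.05
position: [0.4406, -0.0825, 0.1097]
orientation: [-1.405, 0.836, -0.835]
ft_force: [1.1, 1.1, 0.3]
gripper_width: 0.0931
```

```bash
python3 snap.py scene 220 130 190 150 4 f1;python3 snap.py top 270 110 150 120 5 f1t; python3 -c "
from station import bot
from h import *
o=bot.observe();M=R.from_rotvec(o['orientation']).as_matrix();print(M.round(3),np.degrees(np.arctan2(M[1,2],M[0,2])),o['qpos'])"
```

```text
[ 0.44065951 -0.0825408   0.10993256] [ 0.59488275 -0.81306061  1.25082886]
[ 0.44073367 -0.08255878  0.11010336] [ 0.11722177 -0.35951731  0.16187059]
[[ 0.475 -0.001  0.88 ]
 [-0.88   0.     0.475]
 [-0.    -1.    -0.   ]] 28.340128221744088 [-2.42092972e-01 -3.50305009e-01  2.04415343e+00  2.69613090e-05
  1.44835047e+00 -7.36724729e-01]
```

View pics/f1.png

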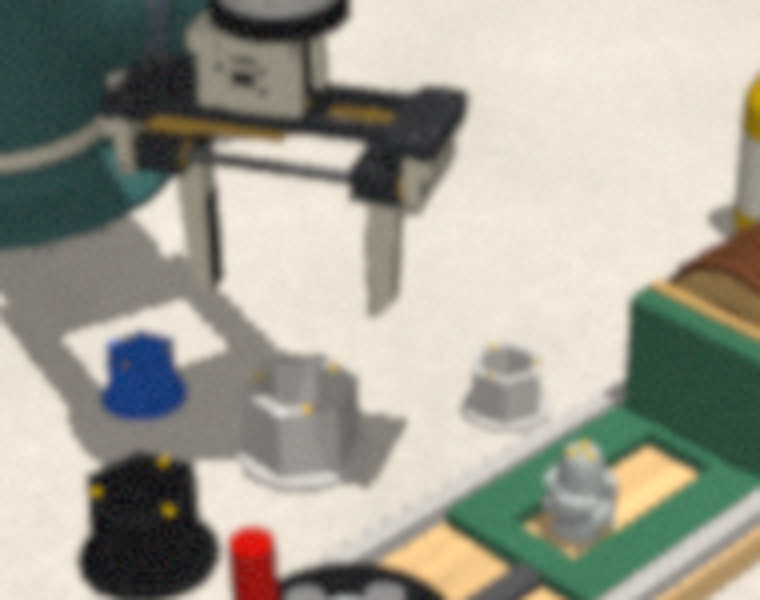

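Emit:
drive_tool(moves=[[[0.2,0,-4,0,0,0,0],[0.2,0,-8,0,0,0,0],[0.2,0,-9.5,0,0,0,0],[0.2,0,-9.5,0,0,0,1],[0.2,0,-9.5,0,0,0,1],[0.2,0,-9.5,0,0,0,1],[0.2,0,-9.5,0,0,0,1],[0.2,0,-9.5,0,0,0,1]]], grip_force=30)

```text
time: 14.15
position: [0.4433, -0.0828, 0.0165]
orientation: [-1.404, 0.834, -0.836]
ft_force: [-1.9, 0.3, 6.7]
gripper_width: 0.06
```

Emit:
drive_tool(moves=[[[0,0,0,0,0,0,1],[0,0,0,0,0,0,1]]])

```text
time: 14.4
position: [0.4433, -0.0828, 0.0165]
orientation: [-1.404, 0.834, -0.836]
ft_force: [-1.8, -0.7, 7.1]
gripper_width: 0.0598
```

```bash
python3 snap.py scene 220 130 190 150 4 f2;python3 snap.py top 270 110 150 120 5 f2t
```

```text
[ 0.44333814 -0.08279934  0.01646105] [-1.66256295 -1.10459584  6.9973561 ]
[ 0.4433244  -0.08280987  0.01643094] [-2.41814919  0.40289157  6.81468273]
```

View pics/f2.png

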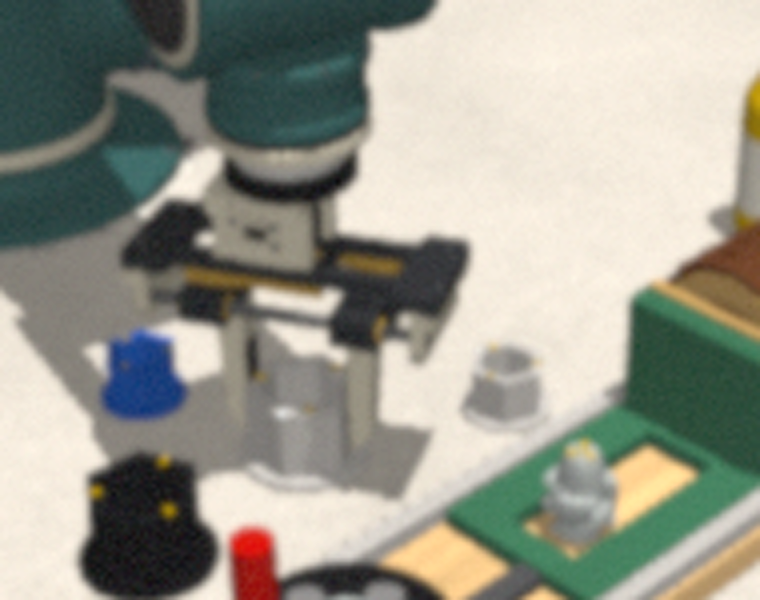

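Emit:
drive_tool(moves=[[[0,0,3,0,0,0,1],[0,0,7,0,0,0,1],[0,0,10,0,0,0,1],[4,0.9,10,0,0,-0.1,1],[8,1.8,10,0,0,-0.2,1],[13,2.8,10,0,0,-0.32,1],[18.3,3.9,10,0,0,-0.32,1],[18.3,3.9,10,0,0,-0.32,1]]], grip_force=45)

```text
time: 15.5
position: [0.6278, -0.0428, 0.1136]
orientation: [-1.29, 1.078, -1.075]
ft_force: [-0.5, 0.3, -4.2]
gripper_width: 0.0599
```

```bash
python3 snap.py scene 300 160 150 130 5 g1;python3 snap.py top 270 100 120 100 6 g1t
```

```text
[ 0.62634098 -0.0432071   0.11402355] [-0.32874432 -0.22327182 -3.34979171]
[ 0.62559556 -0.04349285  0.11456606] [-0.32908355  0.34370827 -2.67539736]
```

View pics/g1.png

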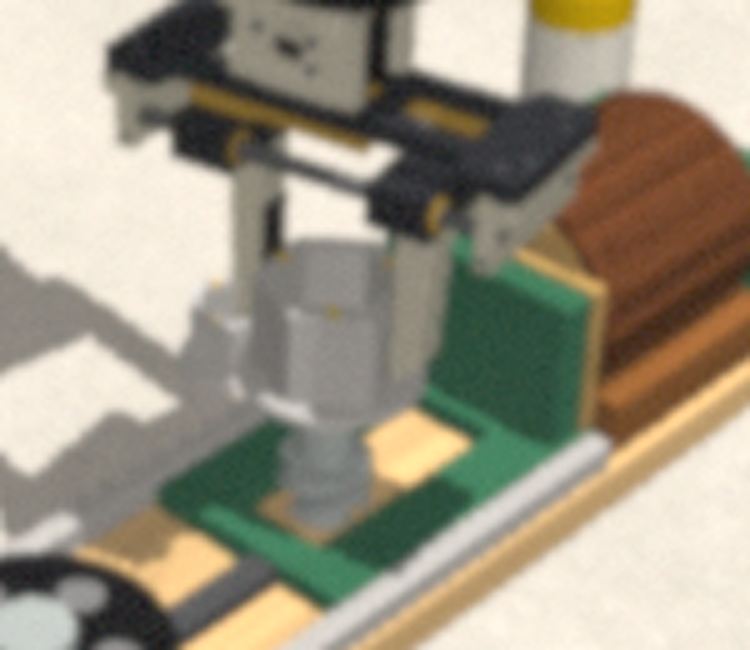

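View pics/g1t.png

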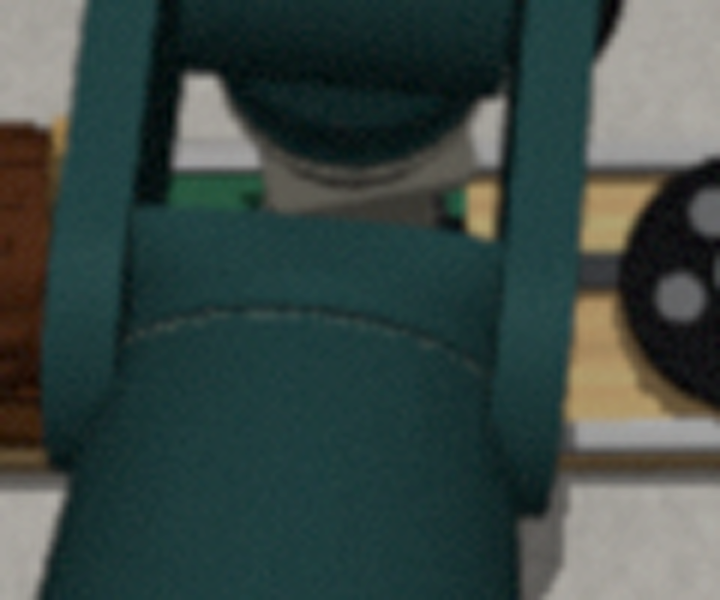

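Run:
```python
from station import bot
from h import *
s=bot.camera("scene")
h=cv2.cvtColor(s["color"],cv2.COLOR_RGB2HSV);H,S,V=[h[...,i].astype(int) for i in range(3)]
m=((H>17)&(H<35)&(S>60)&(V>60)).astype(np.uint8); roi=np.zeros_like(m);roi[203:228,348:386]=1
n,l,st,ce=cv2.connectedComponentsWithStats(m*roi)
for i in range(1,n):
    print(ce[i],st[i][4])
o=bot.observe();print(o["position"])
zt=o["position"][2]-.0165+.05
P=np.array([onz(s,(x+.5)/5-.5+300,(y+.5)/5-.5+160,zt) for x,y in((282,256),(388,262),(335,313))])
c=P.mean(0);print(P.round(4),c,np.hypot(*(P-c)[:,:2].T),np.degrees(np.arctan2(*(P-c)[:,1::-1].T)))
```

```text
[384.57142857 204.28571429] 7
[354.57142857 209.85714286] 7
[376.5 211.5] 4
[365.5 221.5] 4
[ 0.62530195 -0.04366619  0.1151582 ]
[[ 0.6044 -0.0492  0.1487]
 [ 0.6385 -0.0216  0.1487]
 [ 0.6481 -0.0652  0.1487]] [ 0.63034533 -0.0453277   0.1486582 ] [0.0261886  0.02510028 0.02662365] [-171.50510609   70.9951299   -48.2522781 ]
```

Emit:
drive_tool(moves=[[[0.2,0,0,0,0,0,1],[0.2,0,-1.2,0,0,0,1],[0.2,0,-2.2,0,0,0,1],[0.2,0,-2.7,0,0,0,1],[0.2,0,-3.1,0,0,0,1],[0.2,0,-3.1,0,0,0,1]]])

```text
time: 16.4
position: [0.6279, -0.0437, 0.0843]
orientation: [-1.288, 1.077, -1.077]
ft_force: [-0.0, -0.5, -4.7]
gripper_width: 0.0597
```

```bash
python3 snap.py scene 320 180 100 100 6 g2
```

```text
[ 0.62800033 -0.04364255  0.08464592] [ 0.14806922 -0.33584729 -4.3142826 ]
```

View pics/g2.png

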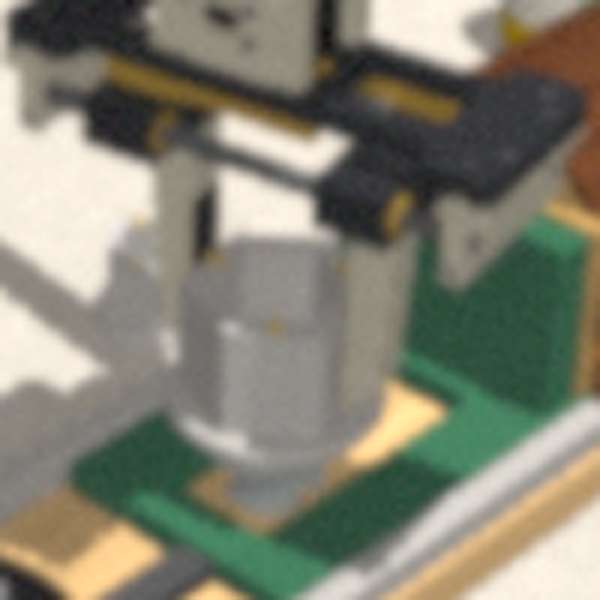

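Emit:
drive_tool(moves=[[[-0.1,0,-0.4,0,0,0,1],[-0.1,0,-0.8,0,0,0,1],[-0.1,0,-1.2,0,0,0,1],[-0.1,0,-1.2,0,0,0,1]]])

```text
time: 16.95
position: [0.6267, -0.0436, 0.0721]
orientation: [-1.289, 1.078, -1.077]
ft_force: [-0.3, -0.1, -3.6]
gripper_width: 0.0597
```

Emit:
drive_tool(moves=[[[0,0,-0.2,0,0,0,1],[0,0,-0.4,0,0,0,1],[0,0,-0.4,0,0,0,1],[0,0,-0.4,0,0,0,1]]])

```text
time: 17.45
position: [0.627, -0.0436, 0.0687]
orientation: [-1.288, 1.077, -1.077]
ft_force: [-0.2, 0.2, -2.4]
gripper_width: 0.06
```

Emit:
drive_tool(moves=[[[0,0,-0.1,0,0,0,1],[0,0,-0.1,0,0,0,1],[0,0,-0.1,0,0,0,1],[0,0,-0.1,0,0,0,1]]])

```text
time: 17.95
position: [0.6271, -0.0437, 0.0685]
orientation: [-1.288, 1.077, -1.077]
ft_force: [-3.7, 0.7, 4.7]
gripper_width: 0.0599
```

Emit:
drive_tool(moves=[[[0,0,0,0,0,0.15,1],[0,0,0,0,0,0.3,1],[0,0,0,0,0,0.45,1],[0,0,0,0,0,0.6,1],[0,0,0,0,0,0.74,1],[0,0,0,0,0,0.87,1],[0,0,0,0,0,0.87,1]]])

```text
time: 18.82
position: [0.6269, -0.0436, 0.0674]
orientation: [-1.532, 0.411, -0.41]
ft_force: [0.2, -0.0, -3.2]
gripper_width: 0.0598
```

Emit:
drive_tool(moves=[[[0,0,-0.3,0,0,0,1],[0,0,-0.6,0,0,0,1],[0,0,-0.8,0,0,0,1],[0,0,-0.8,0,0,0,1]]])

```text
time: 19.32
position: [0.6272, -0.0438, 0.0602]
orientation: [-1.532, 0.41, -0.411]
ft_force: [-2.5, -0.7, 3.6]
gripper_width: 0.0598
```

Emit:
drive_tool(moves=[[[0,0,-0.06,0,0,-0.15,1],[0,0,-0.15,0,0,-0.3,1],[0,0,-0.24,0,0,-0.45,1],[0,0,-0.33,0,0,-0.6,1],[0,0,-0.42,0,0,-0.75,1],[0,0,-0.42,0,0,-0.75,1]]])

```text
time: 20.08
position: [0.6273, -0.0437, 0.0557]
orientation: [-1.335, 0.986, -0.987]
ft_force: [2.1, -0.5, -0.2]
gripper_width: 0.0595
```

Emit:
drive_tool(moves=[[[0,0,-0.09,0,0,-0.15,1],[0,0,-0.18,0,0,-0.3,1],[0,0,-0.25,0,0,-0.42,1],[0,0,-0.25,0,0,-0.42,1]]])

```text
time: 20.58
position: [0.6273, -0.0436, 0.0535]
orientation: [-1.15, 1.296, -1.297]
ft_force: [0.6, -0.1, 4.5]
gripper_width: 0.0598
```

```bash
python3 -c "
from station import bot
o=bot.observe();print(o['position'],o['ft_force'],o['moment'],o['time'])
from h import *
M=R.from_rotvec(o['orientation']).as_matrix();print(np.degrees(np.arctan2(M[1,2],M[0,2])))"; python3 snap.py scene 320 180 100 100 6 g3
```

```text
[ 0.62728433 -0.04362771  0.05350037] [ 0.59861769 -0.09246146  4.51957093] [ 0.00572267  0.22097569 -0.12397919] 20.575
-6.811866329023072
[ 0.6272767  -0.04361541  0.0534836 ] [0.84819507 0.330548   6.60738737]
```

View pics/g3.png

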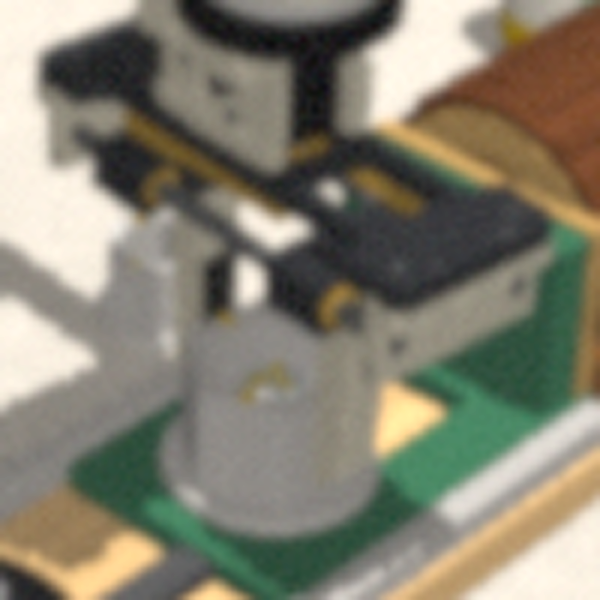

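Emit:
drive_tool(moves=[[[0,0,0,0,0,-0.05,1],[0,0,0,0,0,-0.1,1],[0,0,0,0,0,-0.1,1]]])

```text
time: 21.0
position: [0.6273, -0.0438, 0.0535]
orientation: [-1.097, 1.367, -1.369]
ft_force: [0.7, -0.2, 6.1]
gripper_width: 0.06
```

```bash
python3 -c "
from station import bot
o=bot.observe();print(o['position'],o['ft_force'],o['moment'],o['time'])"
```

```text
[ 0.62725372 -0.04378956  0.05345999] [ 0.71553948 -0.24802322  6.05835125] [-0.18629955  0.30704566 -0.11372468] 21.0
```

Seated at the expected height. I'll open and lift straight up.

Emit:
drive_tool(moves=[[[0,0,0,0,0,0,0],[0,0,0,0,0,0,0],[0,0,0,0,0,0,0],[0,0,0,0,0,0,0],[0,0,0,0,0,0,0],[0,0,3,0,0,0,0],[0,0,8,0,0,0,0],[0,0,14,0,0,0,0]]])

```text
time: 22.0
position: [0.6264, -0.0436, 0.1936]
orientation: [-1.097, 1.372, -1.37]
ft_force: [0.4, -0.0, -0.0]
gripper_width: 0.0935
```

Emit:
drive_tool(moves=[[[-5,0,5,0,0,0,0],[-10,0,8,0,0,0,0],[-15,0,8,0,0,0,0],[-20,0,8,0,0,0,0],[-20,0,8,0,0,0,0],[-20,0,8,0,0,0,0]]])

```text
time: 22.75
position: [0.4273, -0.0437, 0.2731]
orientation: [-1.095, 1.37, -1.371]
ft_force: [-0.5, 0.3, 0.1]
gripper_width: 0.0932
```

```bash
python3 snap.py scene 260 160 190 150 4 h1;python3 snap.py top 215 100 215 100 3 h1t;python3 snap.py scene 0 0 640 400 1 h1s
```

```text
[ 0.42757399 -0.0436699   0.27276917] [0.5174949  0.49374303 0.191552  ]
[ 0.42766853 -0.04365813  0.2725406 ] [-0.18530912 -0.81410806  0.34068992]
[ 0.42764597 -0.04365949  0.27241888] [-0.23599989 -0.58317719  0.02543856]
```

View pics/h1.png

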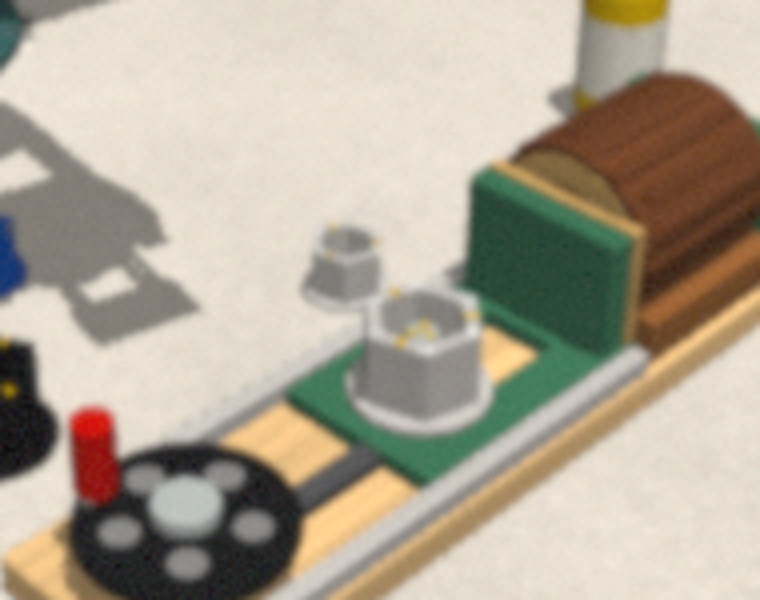

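View pics/h1t.png

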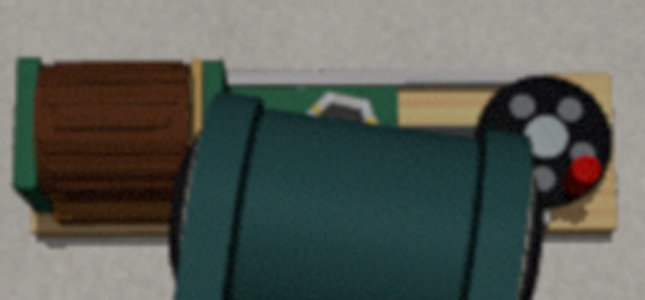

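View pics/h1s.png

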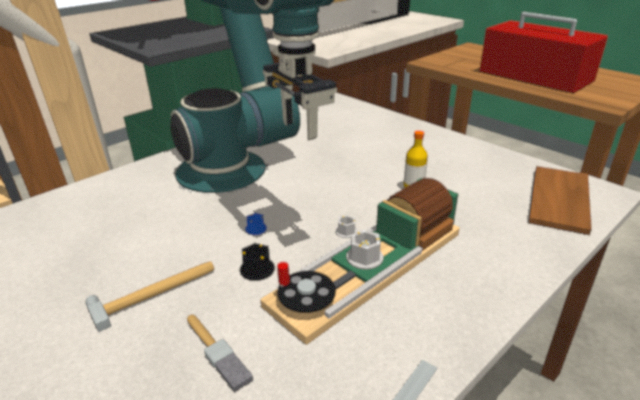

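The nut stands level with its flange on the plate around the stud (crop (420,350)). The jaw edge is in the same place as right after clamping, the bystanders have not moved, and the arm is clear.

```bash
python3 -c "
from station import bot
print(bot.job_done())"
```

```text
the job is handed in; nothing more can be done
None
```

The job is handed in, with about 23 s of the 58 s used; no verdict is reported.

**Clamping:** I wound the handwheel about 140° clockwise until the wheel would turn no further. The first grip slipped off the knob at the stop, so I took it again with the fingers along the direction of travel. With about 60 N pushing clockwise the knob no longer moved. The last pictures show the jaw at the log, in the same place as right after clamping.

**Nut:** I put the large aluminium nut on the stud's crest, where it rested at the expected height (tool at z = 68.5 mm). I backed it off 50° and lowered it about 8 mm into the thread. It then went about 73° clockwise, until the flange was on the plate. The estimated nut_mid is 5.0 mm above the crest point, which matches the given value.

**Last checks:**
- The nut looks level on the plate.
- The hammer, brush and bottle stand where they were.
- The gripper is empty and clear of everything.

**Disagreements and gaps:**
- The two cameras differed by up to 5 mm in x for the knob, nut and wheel disc. I settled the knob and nut positions by gripping them.
- The first wheel-axis estimate was about 2 mm off, and I corrected it from the force readings.
- The top camera's view of the nut was mostly blocked by the arm at the end, so that check rests on the scene camera and the tool height.

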